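Free the lap disc's splined flange nut with its key

TASK

The lapping machine's disc is to be changed: swing the rest arm right out, clear of the disc, then take the big splined key from the soldering tile, turn it until its teeth line up with the flange nut, slide it fully home and use it to loosen the nut by at least an eighth of a turn. The hand of the thread is not marked, so feel which way it gives. Finally lift the key off and stand it upright on the tile again, with the arm still out, and do not shift or upset the smaller key, the plaster mould or the jar.

Things in the scene. Friction and masses are not known exactly. Their poses are not given: they have to be found in the camera images.
- lap: Fixed bench lapping machine: round grey housing 260 mm across, 70 mm high; above its centre a plain steel disc 150 mm across, its top 95 mm above the bench; the disc does not turn. Origin on the disc's axis at bench height, z up; the rest arm's pivot post stands 115 mm from the axis along its +x.
- nut_seat (a point): Top face of the nut's flange (62 mm across), on its vertical axis, 100 mm above the bench; turns with the nut. On it stands the splined head: 6 straight teeth 7.6 mm wide, 37 mm over the tips, 18 mm high; one tooth points along this point's +x, the others every 60 degrees.
- nut_tip (a point): Top of the nut, on its axis, 33 mm above nut_seat: above the teeth the bare round core (25 mm across) goes on as a pilot for 6 mm, then a 9 mm high cone narrows it to 12 mm. A key lowered over it is centred first, then meets the teeth.
- nut (a joint): How far the flange nut has been unscrewed, rad: 0 tight (as it starts, against a hard stop), to 1.8. It turns about the vertical axis one way only from tight; needs about 0.25 N m all the way; stays where it is left, does not rise as it turns.
- rest_arm (a joint): Swing of the rest arm about its vertical pivot, rad, 0 to 1.75, growing as it swings outward (clockwise from above). At 0.30 it lies straight across the nut; from about 1.15 it is clear of the disc. Light (0.08 N m), stays where it is left.
- rest_knob (a point): Top centre of the upright round black knob near the free end of the rest arm, 188 mm above the bench; knob 16 mm in diameter, 34 mm tall, standing on the flat aluminium arm (24 mm wide, 12 mm thick, its underside 142 mm above the bench and 9 mm over the nut), 128 mm from the pivot axis.
- rest_pivot (a point): Top of the rest arm's pivot, on its vertical axis, 160 mm above the bench.
- tile: Grey soldering tile lying fixed on the bench, 160 mm (x) by 260 mm (y) by 12 mm thick; origin at the centre of its underside, z up. The two keys and the mould stand on it.
- key: Big splined key, loose, steel, 0.3 to 0.6 kg, 96 mm tall, standing with its open socket down. Origin on its axis at the lower rim, z up. Socket 54 mm outside, 45 mm high, bore 41 mm, 35 mm deep; 6 inner teeth 4.4 mm wide reach in to 29 mm diameter over the lowest 20 mm. Home when the rim rests on the nut's flange; if the teeth do not line up it stops 18 mm higher.
- key_top (a point): Centre of the top of the big key's flat wing handle, 96 mm above its rim; axes as the key's. The wing is 96 mm long (x), 14 mm thick (y), 36 mm high, on a neck 22 mm across and 15 mm high. A groove between two socket teeth lies along x, the others every 60 degrees: x parallel to nut_seat's x, or 60 or 120 degrees from it, lines the teeth up, with about 6 degrees of play each way.
- small_key: A smaller steel key, loose, not for this nut: round foot 34 mm in diameter, wing handle 76 mm long (its x), 11 mm thick, 84 mm tall; stands upright on the tile; origin at its lower end. It and the big key may stand at either end of the tile.
- mould: Small white plaster mould, 34 mm in diameter, 34 mm high, between the keys on the tile; origin at the centre of its underside.
- jar: Clear jar with green lid, 68 mm across, 70 mm high, on the bench beyond the tile; origin at the centre of its underside.
There are look-alikes about, which are no part of the job. Leave any orange, purple or yellow look-alike of the key alone.

How it is judged:
On the way, in this order (a step that is already met when the one before it is completed fails the run):
1. the rest arm is swung clear of the disc, the nut still tight (value of joint rest_arm above 1.1 rad and value of joint nut below 0.1 rad), for 0.2 s.
2. the key is fully home on the nut (z of key in the frame of nut_seat between -0.004 and 0.004 m and horizontal distance between key and nut_seat below 0.004 m and angle between key's own z axis and vertical below 0.08 rad), for 0.2 s.
3. the nut is loosened by an eighth of a turn with the key on it (value of joint nut above 0.75 rad and horizontal distance between key and nut_seat below 0.004 m and angle between key's own z axis and vertical below 0.08 rad and z of key in the frame of nut_seat below 0.01 m), for 0.1 s.
At the end, for the whole second after the job is handed in: Nut unscrewed at least 0.72 rad; rest arm beyond 1.1 rad; the big key at rest, upright within 0.08 rad, its axis over the tile, its rim within 4 mm of the tile top. Smaller key, mould and jar moved no more than 30 mm, not tipped (value of joint nut above 0.72 rad and value of joint rest_arm above 1.1 rad and x of key in the frame of tile between -0.08 and 0.08 m and y of key in the frame of tile between -0.13 and 0.13 m and z of key in the frame of tile between 0.008 and 0.016 m and angle between key's own z axis and vertical below 0.08 rad and linear speed of key below 0.02 m/s); the robot touches nothing.
It fails at once if the smaller key is shifted by more than 30 mm or tipped (distance of small_key from where it was at the start of the episode above 0.03 m or angle between small_key's own z axis and vertical above 0.5 rad).
It fails at once if the plaster mould is shifted by more than 30 mm or tipped (distance of mould from where it was at the start of the episode above 0.03 m or angle between mould's own z axis and vertical above 0.5 rad).
It fails at once if the jar is shifted by more than 30 mm or tipped (distance of jar from where it was at the start of the episode above 0.03 m or angle between jar's own z axis and vertical above 0.5 rad).
It also fails if it takes over 64 s, if anything falls off the work surface, if the arm or the gripper's body presses on something with over 40 N, if the wrist force passes 120 N, or if a joint passes its speed limit or range.

ROBOT

A 6-joint arm with a two-finger parallel gripper is mounted at the origin on the work surface. World frame = base frame: x ahead of the robot, y to its left, z up, the work surface at z = 0. Lengths are in m, angles in rad, forces in N, time in s.
With the tool pointing down it reaches from about 0.275 to 0.825 m from the base axis. Payload 4.9 kg.
Tool frame: the origin (TCP) lies midway between the tips of the shut fingers; the grasp point (between the pads) lies 19 mm behind it (grip_point_offset is the distance from the TCP to the grasp point, in m); z points along the fingers, y is the line along which they close (so a half turn about z gives the same grasp; the last joint's range is limited). The gripper opens to 85 mm and grips with 20 to 120 N. Pads are 22 mm wide; open, the fingers measure 114 mm over their backs; the gripper's body (76 mm by 85 mm) begins 54 mm behind the grasp point. The pads swing forward as they close: fully open they stand 13 mm farther back than shut.
Start: joints at [-1.4, 0.326, -0.193, 1.052, 0, 1.437], TCP at [0.165, -0.525, 0.231] pointing down, gripper open.
Joint ranges: [-2.65, 2.65], [-0.97, 1.79], [-1.3, 1.35], [-1.93, 2.1], [-1.47, 1.37], [-3.14, 3.14]. Speed limits (rad/s): [2.57, 2.57, 3.14, 3.14, 3.14, 3.14].

INTERFACE

Orientations are given as a rotation vector (axis times angle).
In Python, from cell import * gives the robot as it stands. Calls block until the motion is done:
- movep(position, orientation): joint-space move of the TCP to a pose.
- move_l(position, velocity=0.15, rot=None, until_force=None): straight line of the TCP; rot=None keeps the orientation; velocity is the mean speed in m/s. With until_force (N) it stops when the force on the tool has changed by that much, and returns True; else False.
- set_joints(angles): joint-space move.
- let_go() and grab(newtons=None): open the fingers fully, or close them until they stop; newtons is the grip in N (None keeps the last).
- sleep(seconds).
- ik(position, orientation): joint angles nearest the present ones, or None.
- get_state(): the state.
- grab_frame(name): name is "scene" or "side" or "wrist"; returns a dict with "img" (480x640x3 uint8, red, green, blue), "fx", "fy", "cx", "cy" (pixels), "cam_to_world" (4x4, takes a point from camera to world coordinates); the wrist camera has in their place "T_tool_cam" (4x4, takes a point from camera to tool coordinates, whose origin is the TCP and whose axes are the flange's). Camera axes: x right, y down, z forward; pixel columns grow to the right and rows downward; lengths in m; the calibration is good to about 2 mm. A picture is of the moment at which its call begins: read the wrist's pose just before it. There is no depth.
A pose or a line that the arm cannot do raises MotionError and nothing moves.
- sign_off(): hands the job in; it is judged then, once.
Trained networks look in the newest picture that a camera, given by its name, has taken for a name from the list of things; names that differ only in an ending like _2 or _b are one class to them, and where a whole thing is asked for, a point or a joint stands for the part that bears it (a point fixed in the world has none). Each returns a list of dicts, best first, with "score" (0 to 1); they miss things now and then, are a little off and sometimes report something else, mostly with a low value. They report only what shows in the picture. A call takes as long as a camera call. They do not tell look-alikes from the thing itself.
- spot_in(camera, name): "centre" ([column, row] in pixels, amid what is visible of it).
- silhouettes(camera, name): "mask" (480x640 bool, what is visible of it) and "centre" ([column, row] in pixels, amid what is visible of it).
- tip_of(camera, name): "centre" ([column, row] in pixels: a listed point, or the origin of a listed thing).
The state is a dict: "clock": time; "q": joint angles; "joint_velocities": joint speeds; "tau": joint torques, N m; "position": TCP position; "eef_rot": TCP orientation; "contact_force": force on the tool from outside, world axes, zero at the start; "wrist_torque": the same for the moment, N m; "finger_gap": opening from 0.0 (shut) to 1.0 (fully open); "grasp_force": force on a finger pad.
Only numpy, scipy, OpenCV 4.12 (cv2) and the standard library are available. Lean on these libraries where they do the work, as an engineer would, in place of code of your own. Each camera call takes 0.05 s, during which the arm holds its last target. There are 200 camera calls.

## Working session

There is one attempt and no reset: what is moved stays moved. The work goes in short steps, each a Python script; the robot and the scene stay as the last script left them, time stands still between calls to the robot, and variables do not carry over. Pictures are saved under pics/ and viewed, at most 10 in all, crops included, and the job is handed in when it is done.

```bash
mkdir -p pics; ls; cat > h.py <<'E'
from cell import *
import numpy as np, cv2
from scipy.spatial.transform import Rotation as R
def ray(f,px,T=None):
    T=np.array(f["cam_to_world"]) if T is None else T
    d=T[:3,:3]@np.array([(px[0]-f["cx"])/f["fx"],(px[1]-f["cy"])/f["fy"],1.])
    return T[:3,3],d/np.linalg.norm(d)
def atz(f,px,z,T=None):
    o,d=ray(f,px,T); return o+d*(z-o[2])/d[2]
def tri(rs):
    A=np.zeros((3,3));b=np.zeros(3)
    for o,d in rs:
        P=np.eye(3)-np.outer(d,d);A+=P;b+=P@o
    x=np.linalg.solve(A,b)
    return x,[np.linalg.norm((np.eye(3)-np.outer(d,d))@(x-o)) for o,d in rs]
def down(yaw):  # tool z down, tool y (closing) axis at angle yaw+90 ; tool x along yaw
    return (R.from_euler('z',yaw)*R.from_rotvec([np.pi,0,0])).as_rotvec()
def wristT(f,s):
    T=np.eye(4);T[:3,:3]=R.from_rotvec(s["eef_rot"]).as_matrix();T[:3,3]=s["position"]
    return T@np.array(f["T_tool_cam"])
def save(f,n): cv2.imwrite("pics/"+n,cv2.cvtColor(f["img"],cv2.COLOR_RGB2BGR))
E
cat > a.py <<'E'
from h import *
F={c:grab_frame(c) for c in("scene","side")}
for c in F: save(F[c],c+"0.png"); print(c,np.round(F[c]["cam_to_world"],2)[:3,3])
H=dict(nut_seat=.1,nut_tip=.133,rest_knob=.188,rest_pivot=.16,key=.012,key_top=.108,small_key=.012,mould=.012,jar=0,tile=0,lap=0)
for n,z in H.items():
    for c in F:
        for r in tip_of(c,n)[:4]:
            if r["score"]>.2: print(n,c,np.round(r["centre"]),round(r["score"],2),np.round(atz(F[c],r["centre"],z),3))
s=get_state();print(s["clock"],s["eef_rot"],s["finger_gap"])
E
python3 a.py
```

```text
pics
scene [ 1.1  -0.59  0.7 ]
side [-0.05  0.51  0.99]
nut_seat scene [444. 210.] 0.81 [0.493 0.124 0.1  ]
nut_seat side [219. 326.] 0.65 [0.482 0.119 0.1  ]
nut_tip scene [446. 199.] 0.92 [0.497 0.119 0.133]
nut_tip side [215. 311.] 0.73 [0.488 0.116 0.133]
rest_knob scene [433. 174.] 0.93 [0.477 0.093 0.188]
rest_knob side [223. 286.] 0.73 [0.48  0.098 0.188]
rest_knob side [335. 268.] 0.45 [ 0.361 -0.05   0.188]
rest_pivot scene [399. 361.] 0.68 [ 0.784 -0.251  0.16 ]
rest_pivot scene [497. 210.] 0.67 [0.607 0.138 0.16 ]
rest_pivot side [161. 280.] 0.7 [0.59  0.141 0.16 ]
key scene [135. 350.] 0.78 [ 0.428 -0.526  0.012]
key scene [309. 283.] 0.75 [ 0.446 -0.18   0.012]
key scene [150. 295.] 0.65 [ 0.307 -0.459  0.012]
key scene [240. 318.] 0.6 [ 0.458 -0.34   0.012]
key side [465. 230.] 0.86 [ 0.293 -0.442  0.012]
key side [438. 282.] 0.78 [ 0.264 -0.276  0.012]
key side [335. 267.] 0.56 [ 0.452 -0.175  0.012]
key_top scene [138. 260.] 0.93 [ 0.315 -0.464  0.108]
key_top scene [124. 308.] 0.74 [ 0.424 -0.521  0.108]
key_top scene [310. 242.] 0.7 [ 0.441 -0.174  0.108]
key_top scene [213. 228.] 0.64 [ 0.298 -0.308  0.108]
key_top side [478. 200.] 0.83 [ 0.284 -0.444  0.108]
key_top side [340. 235.] 0.79 [ 0.445 -0.18   0.108]
key_top side [447. 252.] 0.65 [ 0.259 -0.275  0.108]
key_top side [158. 279.] 0.45 [0.637 0.119 0.108]
small_key scene [242. 320.] 0.6 [ 0.465 -0.338  0.012]
small_key side [375. 227.] 0.89 [ 0.455 -0.325  0.012]
mould scene [283. 307.] 0.85 [ 0.477 -0.259  0.012]
mould side [345. 240.] 0.55 [ 0.483 -0.251  0.012]
jar scene [398. 363.] 0.74 [ 0.692 -0.156 -0.   ]
jar side [245. 229.] 0.77 [ 0.683 -0.147  0.   ]
tile scene [280. 305.] 0.97 [ 0.457 -0.255  0.   ]
tile side [354. 249.] 0.92 [ 0.456 -0.251  0.   ]
lap side [222. 356.] 0.91 [0.487 0.119 0.   ]
1.2 [-3.10516869e+00 -4.76945870e-01 -4.07466101e-05] 1.0014837669081482
```

View pics/scene0.png

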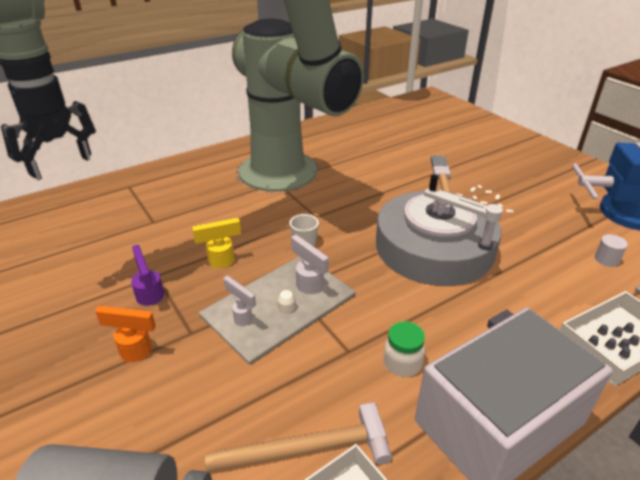

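View pics/side0.png

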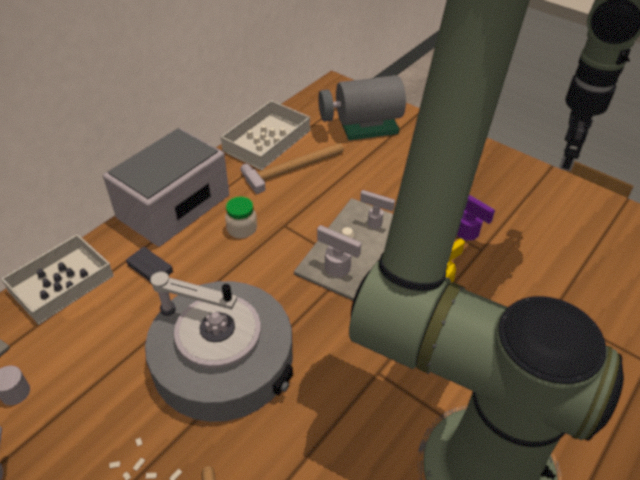

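Candidates for the key (scene pixels): steel big key on the tile (310,265), smaller steel key (240,300), orange (130,330), purple (147,280), yellow (218,242). I choose the larger steel one at the lap end of the tile, and will check it in a wrist view.

```bash
cat > b.py <<'E'
from h import *
f=grab_frame("wrist");T=np.array(f["T_tool_cam"]);print(np.round(T,3))
kx=np.array([.449,-.177])
def look(xy,z,yaw,zt):
    # place the TCP so that camera axis hits xy at height zt
    Rm=R.from_rotvec(down(yaw)).as_matrix()
    o=Rm@T[:3,3];d=Rm@T[:3,2]
    p=np.array([0,0,z])+o; hit=p+d*(zt-p[2])/d[2]
    P=np.array([xy[0]-hit[0],xy[1]-hit[1],z]); print("tcp",P); movep(P,down(yaw))
def see(tag,names):
    s=get_state();f=grab_frame("wrist");W=wristT(f,s);save(f,tag+".png")
    for n,z in names.items():
        for r in tip_of("wrist",n)[:3]:
            if r["score"]>.3: print(n,np.round(r["centre"]),round(r["score"],2),np.round(atz(f,r["centre"],z,W),4))
    return f,W
look(kx,.30,np.pi-.4,.06)
f,W=see("wkey",dict(key_top=.108,key=.012,small_key=.012,mould=.012))
for n in("key",):
    for r in silhouettes("wrist",n)[:2]: 
        m=r["mask"];print(n,r["score"],r["centre"],m.sum(),cv2.minAreaRect(np.argwhere(m)[:,::-1].astype(np.float32)))
look(np.array([.487,.115]),.36,np.pi+.2,.12)
see("wlap",dict(nut_seat=.1,nut_tip=.133,rest_knob=.188,rest_pivot=.16))
s=get_state();print(s["clock"],np.round(s["q"],2))
E
python3 b.py; python3 -c "
import cv2,numpy as np
cv2.imwrite('pics/w1.png',cv2.resize(np.hstack([cv2.imread('pics/w%s.png'%n) for n in('key','lap')]),(800,300),interpolation=3))"
```

```text
[[ 0.001 -0.957 -0.29   0.075]
 [ 1.     0.001  0.001  0.002]
 [-0.    -0.29   0.957 -0.142]
 [ 0.     0.     0.     1.   ]]
tcp [ 0.41080473 -0.16294218  0.3       ]
key_top [322. 253.] 0.94 [ 0.4536 -0.182   0.108 ]
key_top [ 33. 334.] 0.69 [ 0.4164 -0.5117  0.108 ]
key_top [141. 127.] 0.64 [ 0.2753 -0.2872  0.108 ]
key [180. 126.] 0.9 [ 0.2731 -0.2876  0.012 ]
key [ 78. 202.] 0.88 [ 0.3024 -0.4519  0.012 ]
key [ 89. 295.] 0.86 [ 0.4163 -0.5124  0.012 ]
small_key [222. 279.] 0.8 [ 0.4669 -0.3331  0.012 ]
mould [282. 268.] 0.92 [ 0.4836 -0.253   0.012 ]
key 0.94 [325.6, 239.3] 2830 ((324.579345703125, 246.99778747558594), (92.21343231201172, 48.18671417236328), 74.35775756835938)
key 0.94 [63.1, 314.5] 4388 ((58.05706787109375, 322.04150390625), (62.318084716796875, 111.39768981933594), 68.03943634033203)
tcp [0.44753844 0.10503575 0.36      ]
nut_seat [331. 233.] 0.7 [0.4892 0.1221 0.1   ]
nut_tip [333. 243.] 0.95 [0.4902 0.1242 0.133 ]
rest_knob [301. 247.] 0.62 [0.4831 0.0895 0.188 ]
rest_pivot [325. 345.] 0.63 [0.6038 0.1376 0.16  ]
4.5 [ 0.07  0.1  -0.16  1.32 -0.   -0.13]
```

View pics/w1.png

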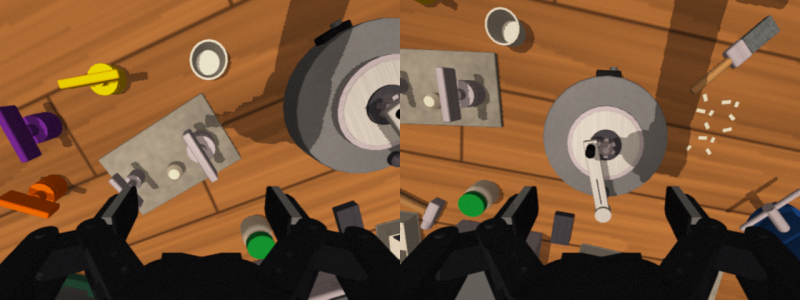

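The close view confirms it: the big key on the tile at (0.453,-0.180), broader socket, at the lap end. The rest arm lies across the disc with its knob at (0.482,0.092), 128 mm from the pivot as it should be. I'll swing the arm now.

```bash
cat > c.py <<'E'
from h import *
pv=np.array([.602,.138]);a0=np.arctan2(-.046,-.12)%(2*np.pi)
def P(a,z): return [*(pv+.128*np.array([np.cos(a),np.sin(a)])),z]
movep(P(a0,.25),down(a0)); move_l(P(a0,.160),.15); grab(20)
print("gap",get_state()["finger_gap"])
for a in np.linspace(a0,a0-1.42,8)[1:]: move_l(P(a,.160),.2,rot=down(a))
s=get_state();print(s["contact_force"],s["clock"],s["finger_gap"]); let_go()
move_l(P(a0-1.42,.27),.25)
T=np.array(grab_frame("wrist")["T_tool_cam"])
yaw=np.pi+.2; Rm=R.from_rotvec(down(yaw)).as_matrix(); z=.235
o=Rm@T[:3,3]+[0,0,z];d=Rm@T[:3,2];hit=o+d*(.118-o[2])/d[2]
movep([.49-hit[0],.122-hit[1],z],down(yaw))
s=get_state();f=grab_frame("wrist");W=wristT(f,s);save(f,"nut.png");np.savez("nut.npz",W=W,K=[f[k] for k in("fx","fy","cx","cy")])
for n,z in dict(nut_seat=.1,nut_tip=.133).items():
    for r in tip_of("wrist",n)[:2]: print(n,r["centre"],round(r["score"],2),atz(f,r["centre"],z,W))
for c in("scene","side"):
    g=grab_frame(c);save(g,c+"1.png")
    for n,z in dict(nut_seat=.1,nut_tip=.133,rest_knob=.188).items():
        for r in tip_of(c,n)[:2]: print(c,n,round(r["score"],2),atz(g,r["centre"],z))
print(s["clock"])
E
python3 c.py
```

```text
gap 0.17449280200305053
[-1.69095818  2.7653952   5.93263384] 8.8667 0.17853048233810853
nut_seat [320.5, 229.7] 0.81 [0.48868655 0.11807033 0.1       ]
nut_tip [324.0, 245.7] 0.7 [0.4911498  0.12136338 0.133     ]
nut_tip [323.0, 201.9] 0.61 [0.45908118 0.11405645 0.133     ]
scene nut_seat 0.79 [0.48721091 0.12245345 0.1       ]
scene nut_seat 0.48 [ 0.75440513 -0.21783541  0.1       ]
scene nut_tip 0.94 [0.4952685  0.11603173 0.133     ]
scene rest_knob 0.77 [0.52874437 0.25483619 0.188     ]
side nut_seat 0.97 [0.48733488 0.11892969 0.1       ]
side nut_tip 0.73 [0.48385318 0.12087388 0.133     ]
side rest_knob 0.58 [0.53491032 0.25514138 0.188     ]
11.5083
```

View pics/nut.png

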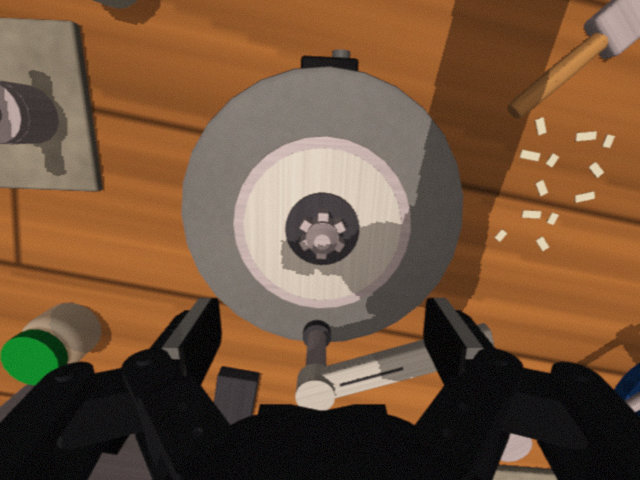

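The arm is out over the far side (knob at about (0.532,0.255)), and all six nut teeth show around (322,237). Next I rectify that picture at the disc, flange and tooth heights to get the nut's centre and tooth angle.

```bash
cat > d.py <<'E'
import numpy as np,cv2
z=np.load("nut.npz");W=z["W"];fx,fy,cx,cy=z["K"];im=cv2.imread("pics/nut.png")
def rect(c,h,half,px):
    n=int(2*half/px);g=(np.arange(n)-n/2+.5)*px
    X,Y=np.meshgrid(c[0]+g,c[1]-g)   # image up=+y
    p=np.stack([X,Y,np.full_like(X,h)],-1)-W[:3,3];p=p@W[:3,:3]
    return cv2.remap(im,(fx*p[...,0]/p[...,2]+cx).astype(np.float32),(fy*p[...,1]/p[...,2]+cy).astype(np.float32),cv2.INTER_CUBIC)
c0=np.array([.489,.121])
def circ(h,r0,half,px,sgn):
    g=cv2.GaussianBlur(cv2.cvtColor(rect(c0,h,half,px),cv2.COLOR_BGR2GRAY),(0,0),1.0).astype(float)
    n=len(g);best=None;a=np.linspace(0,2*np.pi,180,endpoint=False)
    for dx in np.arange(-8,8.1,.5):
        for dy in np.arange(-8,8.1,.5):
            for r in np.arange(r0-2,r0+2.1,.5):
                def s(rr):
                    return cv2.remap(g.astype(np.float32),((dx+rr*np.cos(a))*1e-3/px+n/2-.5).astype(np.float32)[None],(-(dy+rr*np.sin(a))*1e-3/px+n/2-.5).astype(np.float32)[None],1)[0]
                v=np.clip(sgn*(s(r+1)-s(r-1)),-5,40).mean()
                if best is None or v>best[0]: best=(v,dx,dy,r)
    return best,c0+np.array(best[1:3])*1e-3
print(circ(.1,31,.05,.0005,1)); print(circ(.095,75,.095,.0005,-1))
b=circ(.1,31,.05,.0005,1)[1]
for h in(.118,):
    k=rect(b,h,.03,.0001);cv2.imwrite("pics/rect.png",k)
    g=cv2.cvtColor(k,cv2.COLOR_BGR2GRAY).astype(np.float32);a=np.deg2rad(np.arange(360))
    for r in(14.5,16,17.5):
        v=cv2.remap(g,(300+r*10*np.cos(a)).astype(np.float32)[None],(300-r*10*np.sin(a)).astype(np.float32)[None],1)[0]
        f=np.fft.fft(v)[6];print(r,abs(f)/360,(-np.degrees(np.angle(f))/6)%60)
E
python3 d.py
```

```text
((np.float32(40.0), np.float64(-1.5), np.float64(-2.0), np.float64(31.0)), array([0.4875, 0.119 ]))
((np.float32(37.032383), np.float64(-0.5), np.float64(-2.0), np.float64(74.5)), array([0.4885, 0.119 ]))
14.5 24.064177 8.9301195
16 28.553524 8.828084
17.5 24.715826 9.168494
```

View pics/rect.png

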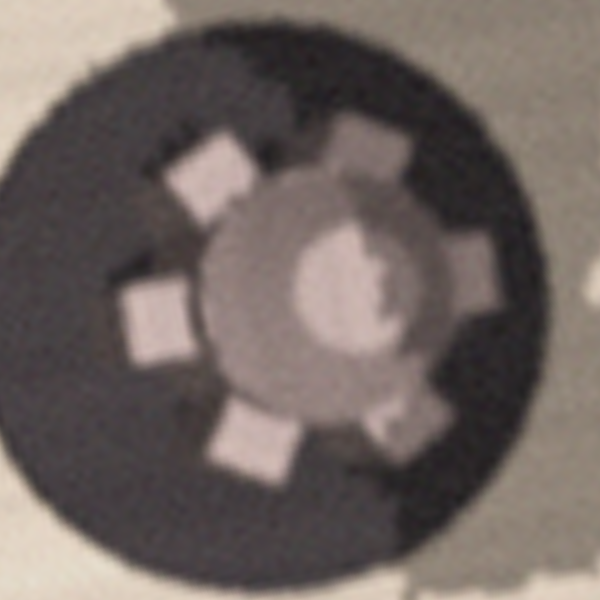

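Nut centre is about (0.4885,0.1195) and its teeth lie at 9° + 60°k. Now a close look at the key.

```bash
cat > e.py <<'E'
from h import *
T=np.array(grab_frame("wrist")["T_tool_cam"]);c=np.array([.4515,-.1805])
yaw=np.pi-.4; Rm=R.from_rotvec(down(yaw)).as_matrix(); z=.24
o=Rm@T[:3,3]+[0,0,z];d=Rm@T[:3,2];hit=o+d*(.108-o[2])/d[2]
movep([c[0]-hit[0],c[1]-hit[1],z],down(yaw))
s=get_state();f=grab_frame("wrist");W=wristT(f,s);print(s["clock"])
for r in tip_of("wrist","key_top")[:2]: print(r["centre"],round(r["score"],2),atz(f,r["centre"],.108,W))
g=(np.arange(600)-299.5)*.0002
X,Y=np.meshgrid(c[0]+g,c[1]-g)
def m(Z):
    p=(np.stack([X,Y,np.full_like(X,Z)],-1)-W[:3,3])@W[:3,:3]
    return [(f["fx"]*p[...,0]/p[...,2]+f["cx"]).astype(np.float32),(f["fy"]*p[...,1]/p[...,2]+f["cy"]).astype(np.float32)]
save(dict(img=cv2.remap(f["img"],*m(.108),cv2.INTER_CUBIC)),"keyrect.png")
E
python3 e.py
```

```text
13.25
[316.3, 238.2] 0.86 [ 0.45143917 -0.18354925  0.108     ]
[270.6, 261.1] 0.61 [ 0.45509212 -0.22704265  0.108     ]
```

View pics/keyrect.png

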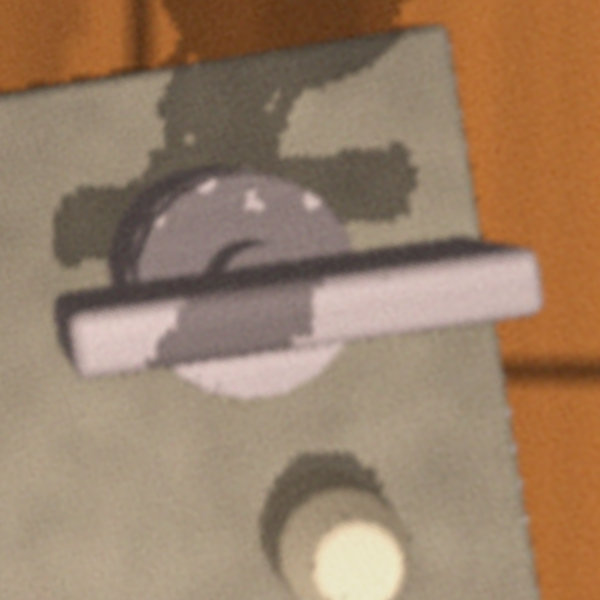

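The top face runs from (77,347) to (539,280): 94 mm long (96 expected), centre (0.453,-0.183), x at 8.3°. That is already nearly in line with the nut teeth at 9°. I'll grasp the key and try the fit, guarding on force.

```bash
cat > g.py <<'E'
from h import *
k=[.4531,-.1832];ya=np.pi+np.radians(8.3);yn=np.pi+np.radians(9.0)
movep([*k,.19],down(ya)); print(move_l([*k,.076],.12,until_force=15)); print(get_state()["position"])
grab(100); s=get_state();print("gap",s["finger_gap"],s["grasp_force"],s["contact_force"])
move_l([*k,.225],.15); s=get_state();print("lift",s["contact_force"],s["finger_gap"])
n=[.4885,.1195]
movep([*n,.225],down(yn)); move_l([*n,.202],.1)
F={c:grab_frame(c) for c in("scene","side")}
for c in F:
    save(F[c],c+"2.png")
    for nm,z in dict(key_top=.138+.096,key=.138).items():
        for r in tip_of(c,nm)[:4]:
            p=atz(F[c],r["centre"],z)
            if np.linalg.norm(p[:2]-n)<.05: print(c,nm,round(r["score"],2),p)
print(s["clock"])
hit=move_l([*n,.164],.04,until_force=12)
s=get_state();print(hit,s["position"],s["contact_force"],s["wrist_torque"],s["clock"])
E
python3 g.py
```

```text
False
[ 0.45366231 -0.1835323   0.07667433]
gap 0.14372734076215116 97.53274083137512 [0.02523736 0.5739072  2.30834201]
lift [ 0.03140392 -0.51188883 -5.53596116] 0.14650572114005403
scene key_top 0.59 [0.4850061  0.12242213 0.234     ]
scene key 0.8 [0.47435989 0.12737483 0.138     ]
side key_top 0.85 [0.48691164 0.11736139 0.234     ]
side key 0.68 [0.48972259 0.12231796 0.138     ]
16.8333
False [0.48823165 0.11951779 0.16419267] [-2.41501234 -0.19371354 -0.25031601] [-0.01285049  0.60831784  0.02680402] 19.7833
```

It went straight in. I'll press lightly to confirm it is seated, then feel both directions.

```bash
cat > t.py <<'E'
from h import *
n=[.4882,.1195];yn=np.pi+np.radians(9.0)
print(move_l([*n,.157],.03,until_force=10)); s=get_state();z=s["position"][2];print("seat",s["position"],s["contact_force"])
z=z+.0005; move_l([*n,z],.03); sleep(.3)
def turn(a,v=.02): 
    move_l([*n,z],v,rot=down(yn+a)); s=get_state()
    y=R.from_rotvec(s["eef_rot"])*R.from_rotvec([np.pi,0,0]).inv()
    print(round(a,2),"yaw err",round(((y.as_euler('zyx')[0]-yn-a)+np.pi)%(2*np.pi)-np.pi,3),"Mz",round(s["wrist_torque"][2],2),np.round(s["contact_force"],1),s["finger_gap"])
    return s["wrist_torque"][2]
for a in(.06,.12,.17,.2,0,-.06,-.12,-.17,-.2): 
    turn(a)
turn(0);print(get_state()["clock"])
E
python3 t.py
```

```text
True
seat [0.4880652  0.11963249 0.16410502] [-2.83464967  0.15884952  6.1034949 ]
0.06 yaw err -0.001 Mz -0.03 [ 0.2  0.4 -5. ] 0.14558663830155952
0.12 yaw err -0.002 Mz -0.1 [-0.4  3.5 -6. ] 0.14534411143669737
0.17 yaw err -0.004 Mz -1.15 [ 0.8  5.1 -7.1] 0.1440850968342646
0.2 yaw err -0.004 Mz -1.92 [ 1.3  5.9 -6.6] 0.1487322604120377
0 yaw err 0.003 Mz -0.01 [ 1.2  0.7 -3.9] 0.1447064628537492
-0.06 yaw err 0.003 Mz 0.0 [-0.3  0.1 -5.6] 0.14986183972018147
-0.12 yaw err 0.003 Mz 0.05 [ 0.1  1.9 -5.8] 0.14755523242814078
-0.17 yaw err 0.003 Mz 0.15 [-0.9  1.6 -4.9] 0.14732714795969917
-0.2 yaw err 0.002 Mz 0.2 [-0.9  2.8 -4.7] 0.14953578203247797
0 yaw err -0.002 Mz 0.01 [-1.3  1.2 -5.6] 0.1495210244895441
23.2417
```

Counter-clockwise hits the hard stop (1.9 N m); clockwise gives at about 0.2 N m. So I loosen clockwise, then lift off and return the key.

```bash
cat > u.py <<'E'
from h import *
exec(open("t.py").read().split("for a in")[0].split("print(move_l")[0].replace("from h import *",""))
z=.1643
exec("def turn"+open("t.py").read().split("def turn")[1].split("for a in")[0])
for a in(-.3,-.6,-.9,-1.2): turn(a,.04)
sleep(.3); turn(-1.1)
k=[.4534,-.1833]
s=get_state();print(s["clock"],s["position"])
hit=move_l([*n,.225],.08); s=get_state();print("lift",s["contact_force"],s["finger_gap"])
f=grab_frame("side");save(f,"side3.png")
ya=np.pi+np.radians(8.3)
movep([*k,.225],down(ya)); move_l([*k,.095],.15)
print(move_l([*k,.074],.03,until_force=8)); s=get_state();print(s["position"],s["contact_force"],s["clock"])
E
python3 u.py
```

```text
-0.3 yaw err 0.001 Mz 0.09 [-0.5  1.8 -3.8] 0.1490837202126096
-0.6 yaw err 0.002 Mz 0.08 [-1.1 -0.  -3.1] 0.14755403942315254
-0.9 yaw err 0.003 Mz 0.08 [-1.3  0.2 -4.1] 0.1474614610287935
-1.2 yaw err 0.003 Mz 0.06 [-2.3 -1.1 -2.2] 0.14650639375107968
-1.1 yaw err -0.002 Mz -0.01 [ 0.7 -1.3 -5.9] 0.14844120546638068
25.5917 [0.4887544  0.11958399 0.16425536]
lift [-0.53542498 -0.30646576 -5.52561327] 0.14677452743004868
True
[ 0.45315179 -0.18306714  0.07614715] [0.16730447 1.82773916 4.91935298] 29.6917
```

```bash
cat > v.py <<'E'
from h import *
s=get_state(); p=s["position"]
let_go(); move_l([p[0],p[1],.24],.15)
T=np.array(grab_frame("wrist")["T_tool_cam"])
def shot(c,zr,yaw,z,tag,half):
    Rm=R.from_rotvec(down(yaw)).as_matrix()
    o=Rm@T[:3,3]+[0,0,z];d=Rm@T[:3,2];hit=o+d*(zr-o[2])/d[2]
    movep([c[0]-hit[0],c[1]-hit[1],z],down(yaw))
    s=get_state();f=grab_frame("wrist");W=wristT(f,s)
    g=(np.arange(400)-199.5)*half/200;X,Y=np.meshgrid(c[0]+g,c[1]-g)
    q=(np.stack([X,Y,np.full_like(X,zr)],-1)-W[:3,3])@W[:3,:3]
    return cv2.remap(f["img"],(f["fx"]*q[...,0]/q[...,2]+f["cx"]).astype(np.float32),(f["fy"]*q[...,1]/q[...,2]+f["cy"]).astype(np.float32),cv2.INTER_CUBIC)
a=shot([.4515,-.1805],.108,np.pi-.4,.24,"k",.06)
for n in("key_top","key","mould","small_key"):
    pass
b=shot([.4888,.1193],.118,np.pi+.2,.235,"n",.03)
save(dict(img=np.hstack([a,b])),"end.png")
F={c:grab_frame(c) for c in("scene","side")}
for n,z in dict(rest_knob=.188,key=.012,key_top=.108,small_key=.012,mould=.012,jar=0).items():
    for c in F:
        for r in tip_of(c,n)[:4]:
            if r["score"]>.5: print(n,c,round(r["score"],2),np.round(atz(F[c],r["centre"],z),3))
s=get_state();print(s["clock"],s["finger_gap"],s["contact_force"])
E
python3 v.py
```

```text
rest_knob scene 0.82 [0.537 0.244 0.188]
rest_knob scene 0.6 [ 0.536 -0.234  0.188]
rest_knob side 0.75 [0.534 0.253 0.188]
key scene 0.97 [ 0.288 -0.297  0.012]
key scene 0.63 [ 0.43  -0.528  0.012]
key side 0.83 [ 0.451 -0.175  0.012]
key_top scene 0.98 [ 0.446 -0.18   0.108]
key_top scene 0.97 [ 0.29  -0.297  0.108]
key_top scene 0.93 [ 0.432 -0.526  0.108]
key_top scene 0.62 [ 0.315 -0.461  0.108]
key_top side 0.9 [ 0.446 -0.184  0.108]
small_key scene 0.73 [ 0.467 -0.338  0.012]
small_key side 0.81 [ 0.461 -0.33   0.012]
mould scene 0.65 [ 0.473 -0.255  0.012]
jar scene 0.69 [ 0.698 -0.156  0.   ]
jar side 0.63 [ 0.698 -0.153  0.   ]
34.2167 0.9984670786858368 [ 0.27098535  0.05545806 -0.92293004]
```

View pics/end.png

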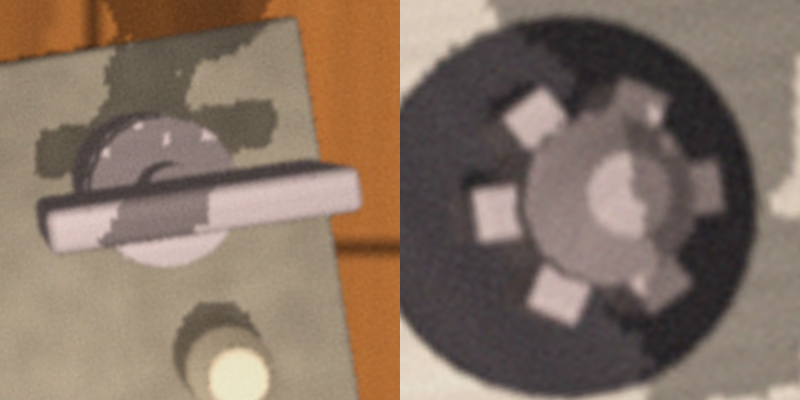

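The key stands upright in its old place at the same angle, so it did not slip in the grip. The nut teeth are now at about 7° (9° − 62°, mod 60°), which fits a turn of about 1.08 rad. The arm is out and nothing else has moved.

```bash
python3 -c "
from cell import *
print(sign_off())"
```

```text
the job is handed in; nothing more can be done
None
```

I swung the rest arm out, loosened the nut about 1.08 rad clockwise seen from above, stood the big key upright on the tile again and handed the job in at about 34 s; `sign_off()` returned no verdict.

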